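# Fold and tuck the biscuit tub's flap

## Task

The orange flap of the blue biscuit tub stands open on its sprung hinge. With your fingertips fold it over the opening and, while keeping it pressed flat, push it by its raised rib until its front edge is tucked fully under the yellow retaining lip, so that the flap stays shut once you let go. Push gently: do not pinch or squash the flap, and leave the bottle, bag, pot and spoon where they are.

Things in the scene. Friction and masses are not known exactly. Their poses are not given: they have to be found in the camera images.
- tub: Blue biscuit tub with white top deck, fixed. Origin on the worktop, z up, x from hinge to lip (the flap folds and tucks towards +x). 150 mm wide (y); deck from x = -67 to 82 mm, its top face at z = 100 mm. Flap hinge axis: parallel to y at x = -80 mm, z = 103.5 mm, between two brackets at y = +-52 mm, which reach up to z = 109.5 mm.
- lip: Yellow retaining lip on the deck at the tub's front, 120 mm wide (y), 25 mm deep (x), 4 mm thick. Origin: middle of its near edge, on its underside (tub x = 51 mm, z = 109.5 mm; the space beneath is 9.5 mm high); axes as the tub's. A wall closes that space 17 mm in from the near edge.
- flap_panel: Orange rigid flap, 84 mm wide (y), 5 mm thick, about 50 g. Origin half-way through it, on the hinge axis when flap_slide is 0; x points to its free front edge, 126 mm away; z out of its outer face (up when shut). Two slotted arms reach 25 mm behind the origin. A rib crosses the outer face: x = 85 to 93 mm, 60 mm wide, standing 10 mm high.
- flap_edge (a point): Middle of the flap's free front edge, half-way through its thickness.
- flap_rib (a point): Middle of the rib's face that looks towards the hinge, 5 mm above the flap's outer face: push here, towards the front edge, to slide the flap.
- flap_fold (a joint): Flap's hinge angle, rad: 0 flat on the deck, 1.57 upright, up to 2.0 leaning back from the lip. A spring (0.07 N m/rad, friction 0.02 N m) pulls it open towards 1.55, so it springs up unless held down or tucked; folding takes about 2 N pushed 70 mm from the hinge. It stops hard at 0. Tucked under the lip it rests at about 0.03.
- flap_slide (a joint): How far the flap has slid along its own x in its slotted hinge, m: 0 fully back (start), 0.018 fully forward; friction 3 N, it stays where left. At 0 the flat flap's front edge is 5 mm short of the lip; at 0.018 it is 13 mm under it. If slid forward before it is flat, the edge lands on top of the lip.
- bottle: Loose bottle of dark juice, radius 36 mm, 220 mm high, 0.6 kg, beside the tub. Origin at the centre of its underside.
- bag: Loose brown paper-board coffee bag, 55 x 85 x 162 mm high, 0.35 kg, on the other side of the tub. Origin at the centre of its underside.
- pot: Loose white plastic pot, open at the top, rim radius 45 mm, 65 mm high, 0.15 kg, beyond the lip. Origin at the centre of its underside.
- spoon: Loose spoon with an orange handle, 200 mm long, 20 mm thick, lying beyond the lip. Origin under its middle.
Mind the look-alikes: they are no part of the job. There is more than one size of the tub; the job needs the smallest.

How it is judged:
By the outcome, as a careful person would: the job done as asked, in the order asked, and still so for the second after the job is handed in, with the robot touching nothing.
It also fails if it takes over 42 s, if anything falls off the work surface, if the arm or the gripper's body presses on something with over 40 N, if the wrist force passes 120 N, or if a joint passes its speed limit or range.

## Robot

A 6-joint arm with a two-finger parallel gripper is mounted at the origin on the work surface. World frame = base frame: x ahead of the robot, y to its left, z up, the work surface at z = 0. Lengths are in mm, angles in rad, forces in N, time in s.
With the tool pointing down it reaches from about 275 to 750 mm from the base axis. Payload 10.2 kg.
Tool frame: the origin (TCP) lies at the very end of the fingers, on their centre line; the grasp point (between the pads) lies 19 mm behind it (ctrl.tcp_to_grasp is the distance from the TCP to the grasp point, in mm); z points along the fingers, x is the direction in which the jaws open and shut, and the axes are right-handed (so a half turn about z gives the same grasp; the last joint's range is limited). The gripper opens to 85 mm and grips with 20 to 120 N. Pads are 22 mm wide; open, the fingers measure 114 mm over their backs; the gripper's body (76 mm by 85 mm) begins 54 mm behind the grasp point. The pads swing forward as they close: fully open they stand 13 mm farther back than shut.
Start: joints at [1.051, 0.313, 1.498, -0, 1.331, -0.223], TCP at [153.555, 502.048, 231.294] pointing down, gripper open.
Joint ranges: [-2.94, 2.94], [-0.97, 2.17], [0.19, 2.56], [-1.23, 4.37], [0.02, 3.11], [-2.88, 2.88]. Speed limits (rad/s): [2.39, 2.39, 3.01, 3.14, 3.14, 3.14].

## Interface

Orientations are given as a unit quaternion [w, x, y, z].
In Python, from rig import monitor, vision, order, ctrl gives the robot as it stands. The module is installed in compiled form; this text tells all that it offers.
- The arm moves only by the shell command python3 -m pendant 'ROWS' [FORCE]. ROWS is JSON, a list that holds one entry, the list of rows, each a list of 5 numbers: the closure, from -1 (fully open) to 1 (shut), then the shift along the world's x, y, z in m, then the turn about the world's z in degrees. In form: [[[fingers, dx, dy, dz, spin], ...]]. A call has 1 to 20 rows; each row is the pose to reach, as a shift and turn from the pose commanded when the call began; what a row does not reach only later rows make up. A row lasts 1/10 s, in which the tool goes at most 50 mm and 8.59 degrees, less where a joint would pass 70% of its speed; a pose out of reach is approached as far as the arm can. A call with a gripper value outside its range is refused whole. The fingers move at their own pace and stop on an object; FORCE is the grip in N (left out, the last holds). Time passes only in rows, so rows that repeat a pose let the fingers close. It gives the time, the measured TCP pose, the force and the opening at its end, in the units of the state.
- monitor.sense(): the state, without advancing time (a new reading comes with each control period).
- vision.capture(name): name is "side" or "top" or "wrist"; returns (picture, depth): 400x640x3 uint8, red, green, blue; 400x640 float32, mm along the optical axis (not along the pixel's ray), 0 where there is no reading.
- vision.camera_info(name): a dict with "fov_y" (degrees; the focal length in pixels is half the picture's height over the tangent of half this angle, whatever the lens; pixels are square), "cx", "cy" (the principal point, pixels), "R" (3x3) and "t" (3): a world point X has camera coordinates R X + t; the wrist camera has in their place "hand_eye" (4x4, takes a point from camera to tool coordinates, whose origin is the TCP and whose axes are the tool frame's). Camera axes: x right, y down, z forward; pixel columns grow to the right and rows downward; lengths in mm; the calibration is good to about 2 mm. The wrist camera is an equidistant fisheye: a pixel r from the principal point sees the ray r / f radians off the axis. A picture is of the moment at which its call begins: read the wrist's pose just before it. camera_info takes no time and is no camera call.
- order.finish_job(): hands the job in, once; it reports no verdict.
The state is a dict: "time_s": time; "joints": joint angles; "dq": joint speeds; "tau": joint torques, N m; "eef_pos": TCP position; "ee_rot": TCP orientation; "force": force on the tool from outside, world axes, zero at the start; "wrist_torque": the same for the moment, N m; "grip_width": opening from 0.0 (shut) to 1.0 (fully open).
Only numpy, scipy, OpenCV 4.12 (cv2) and the standard library are available. Lean on these libraries where they do the work, as an engineer would, in place of code of your own. Each camera call takes 0.05 s, during which the arm holds its last target.

## Working session

There is one attempt and no reset: what is moved stays moved. The work goes in short steps, Python scripts to look and compute and a shell command to move; the robot and the scene stay as the last step left them, time stands still between calls to the robot, and variables do not carry over. Pictures are saved under pics/ and viewed, and the job is handed in when it is done.

```bash
mkdir -p pics; ls; python3 - <<'E'
from rig import monitor, vision, order, ctrl
import cv2,numpy as np
print(monitor.sense())
for n in("side","top"):
    p,d=vision.capture(n); cv2.imwrite(f"pics/{n}0.png",p[:,:,::-1]); np.save(f"pics/{n}0_d.npy",d); np.save(f"pics/{n}0.npy",p)
    print(n,vision.camera_info(n))
print(vision.camera_info("wrist"))
E
```

```text
pics
{'time_s': 0.0, 'joints': array([ 1.05055876e+00,  3.13471317e-01,  1.49847135e+00,  1.71473934e-06,
        1.33098894e+00, -2.23401928e-01]), 'dq': array([ 0.00050131,  0.00014268, -0.00069629, -0.00146593,  0.00103029,
       -0.00056572]), 'tau': array([ 4.80710605e-04, -4.12266719e+01, -2.59742653e+01, -1.65780484e-04,
        4.14381473e-03,  2.01831904e-05]), 'eef_pos': array([153.43658833, 501.79924108, 230.7112691 ]), 'ee_rot': array([ 2.68293016e-04,  8.03895365e-01,  5.94770371e-01, -6.13367835e-04]), 'force': array([0.91352729, 0.43075118, 0.58011154]), 'wrist_torque': array([-0.02621741,  0.02521774, -0.00681554]), 'grip_width': 1.002867297793972}
side {'fov_y': 48.84146932155065, 'cx': 318.6033419102618, 'cy': 203.7183577408091, 'R': array([[ 0.85627719, -0.51651154, -0.00227895],
       [-0.39599214, -0.65363349, -0.64494456],
       [ 0.33163171,  0.55315377, -0.76422596]]), 't': array([-437.47684369,  273.90636707, 1052.88672404])}
top {'fov_y': 43.97032614263896, 'cx': 325.4283495353583, 'cy': 206.00849624228056, 'R': array([[ 1.96698482e-04, -9.99967652e-01, -8.04089652e-03],
       [-9.90989821e-01,  8.82054205e-04, -1.33934302e-01],
       [ 1.33937062e-01,  7.99479127e-03, -9.90957591e-01]]), 't': array([  30.06841529,  507.5847901 , 1374.2360113 ])}
{'fov_y': 65.70646984690485, 'cx': 320.25106103330415, 'cy': 203.78776114641383, 'hand_eye': array([[ 9.99999485e-01, -8.21100588e-04,  5.97310453e-04,
         7.33905884e-01],
       [ 6.16379068e-04,  9.58373460e-01,  2.85516954e-01,
        -7.28272878e+01],
       [-8.06884625e-04, -2.85516439e-01,  9.58373472e-01,
        -1.43943405e+02],
       [ 0.00000000e+00,  0.00000000e+00,  0.00000000e+00,
         1.00000000e+00]])}
```

View pics/side0.png

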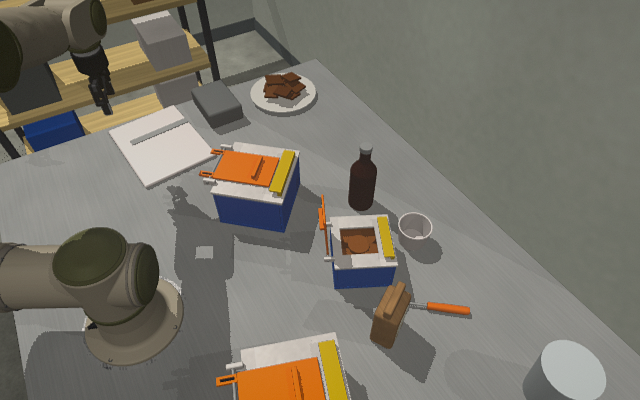

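View pics/top0.png

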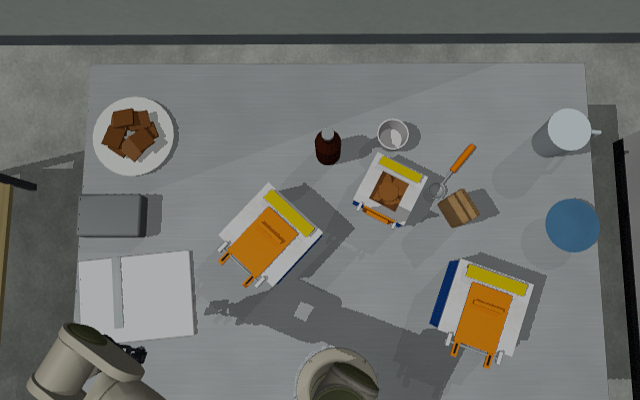

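```bash
cat > h.py <<'E'
import numpy as np,cv2
from rig import vision
def ray(n,uv):
    c=vision.camera_info(n); f=200/np.tan(np.radians(c['fov_y']/2))
    R=np.array(c['R']);t=np.array(c['t'])
    uv=np.atleast_2d(np.asarray(uv,float))
    d=np.c_[(uv-[c['cx'],c['cy']])/f,np.ones(len(uv))]@R
    return -R.T@t,d
def onz(n,uv,z):
    o,d=ray(n,uv); return o+d*((z-o[2])/d[:,2])[:,None]
def pts(n,m,dep):
    v,u=np.nonzero(m&(dep>0)); o,d=ray(n,np.c_[u,v]); return o+d*dep[v,u][:,None]
def proj(n,X):
    c=vision.camera_info(n); f=200/np.tan(np.radians(c['fov_y']/2))
    q=np.atleast_2d(X)@np.array(c['R']).T+c['t']; return q[:,:2]/q[:,2:]*f+[c['cx'],c['cy']]
E
python3 - <<'E'
from h import *
for n,roi,up in(("top",(340,440,145,235),0),("side",(310,405,185,295),0)):
    p=np.load(f"pics/{n}0.npy");d=np.load(f"pics/{n}0_d.npy")
    h=cv2.cvtColor(p,cv2.COLOR_RGB2HSV); M=np.zeros(d.shape,bool);M[roi[2]:roi[3],roi[0]:roi[1]]=1
    y=M&(h[...,0]>=23)&(h[...,0]<34)&(h[...,1]>150)
    w=M&(h[...,1]<40)&(h[...,2]>190)
    o=M&(h[...,0]>8)&(h[...,0]<19)&(h[...,1]>200)&(h[...,2]>120)
    for nm,m,z in(("lip",y,113.5),("deck",w,100)):
        P=pts(n,m,d); print(n,nm,m.sum(),"depth z pct",np.percentile(P[:,2],[5,50,95]).round(1))
        # rect on plane
        k,l,s,c=cv2.connectedComponentsWithStats(m.astype(np.uint8)); i=1+s[1:,4].argmax()
        v,u=np.nonzero(l==i); Q=onz(n,np.c_[u,v],z)[:,:2].astype(np.float32)
        r=cv2.minAreaRect(Q); print(np.round(r[0],1),np.round(r[1],1),round(r[2],2)); print(cv2.boxPoints(r).round(1).tolist())
    P=pts(n,o,d); print("orange",o.sum(),P.mean(0).round(1),P.min(0).round(),P.max(0).round())
    sc=cv2.resize(p[roi[2]-10:roi[3]+10,roi[0]-10:roi[1]+10],None,fx=4.5,fy=4.5,interpolation=cv2.INTER_CUBIC)
    cv2.imwrite(f"pics/{n}0c.png",sc[:,:,::-1])
E
```

```text
top lip 373 depth z pct [109.7 114.  118.3]
[ 597.9 -172.4] [118.1  22.3] 62.69
[[560.9000244140625, -219.6999969482422], [580.7000122070312, -229.89999389648438], [634.9000244140625, -125.0], [615.0, -114.80000305175781]]Traceback (most recent call last):
  File "<stdin>", line 9, in <module>
    return _quantile_unchecked(
        a, q, axis, out, overwrite_input, method, keepdims, weights)
    return _ureduce(a,
                    func=_quantile_ureduce_func,
    ...<5 lines>...
                    overwrite_input=overwrite_input,
                    method=method)
    r = func(a, **kwargs)
    result = _quantile(arr,
                       quantiles=q,
    ...<2 lines>...
                       out=out,
                       weights=wgt)
    slices_having_nans = np.isnan(arr[-1, ...])
                                  ~~~^^^^^^^^^
IndexError: index -1 is out of bounds for axis 0 with size 0
```

```bash
python3 -c "
import cv2,numpy as np
a=cv2.imread('pics/top0c.png');b=cv2.imread('pics/side0c.png')
b=cv2.resize(b,None,fx=.7,fy=.7);a=cv2.resize(a,None,fx=.8,fy=.8)
H=max(a.shape[0],b.shape[0]);c=np.zeros((H,a.shape[1]+b.shape[1],3),np.uint8);c[:a.shape[0],:a.shape[1]]=a;c[:b.shape[0],a.shape[1]:]=b;print(c.shape);cv2.imwrite('pics/crop0.png',c)"
```

```text
[ WARN:0@0.018] global loadsave.cpp:275 findDecoder imread_('pics/top0c.png'): can't open/read file: check file path/integrity
[ WARN:0@0.018] global loadsave.cpp:275 findDecoder imread_('pics/side0c.png'): can't open/read file: check file path/integrity
Traceback (most recent call last):
cv2.error: OpenCV(4.12.0) /io/opencv/modules/imgproc/src/resize.cpp:4208: error: (-215:Assertion failed) !ssize.empty() in function 'resize'
```

```bash
cat > m.py <<'E'
from h import *
def run(tag):
  for n,roi in(("top",(340,440,145,235)),("side",(310,405,185,295))):
    p=np.load(f"pics/{n}{tag}.npy");d=np.load(f"pics/{n}{tag}_d.npy")
    h=cv2.cvtColor(p,cv2.COLOR_RGB2HSV); M=np.zeros(d.shape,bool);M[roi[2]:roi[3],roi[0]:roi[1]]=1
    y=M&(h[...,0]>=23)&(h[...,0]<34)&(h[...,1]>150)
    w=M&(h[...,1]<45)&(h[...,2]>205)
    o=M&(h[...,0]>8)&(h[...,0]<19)&(h[...,1]>200)&(h[...,2]>120)
    for nm,m,z in(("lip",y,113.5),("deck",w,100)):
        if m.sum()<30: print(n,nm,"few"); continue
        P=pts(n,m,d); print(n,nm,m.sum(),"depth z pct",np.percentile(P[:,2],[5,50,95]).round(1))
        k,l,s,c=cv2.connectedComponentsWithStats(m.astype(np.uint8)); i=1+s[1:,4].argmax()
        v,u=np.nonzero(l==i); Q=onz(n,np.c_[u,v],z)[:,:2].astype(np.float32)
        r=cv2.minAreaRect(Q); print(np.round(r[0],1),np.round(r[1],1),round(r[2],2)); print(cv2.boxPoints(r).round(1).tolist())
    P=pts(n,o,d); print("orange",o.sum(),P.mean(0).round(1),P.min(0).round(),P.max(0).round())
    sc=cv2.resize(p[roi[2]-10:roi[3]+10,roi[0]-10:roi[1]+10],None,fx=3.5,fy=3.5,interpolation=cv2.INTER_CUBIC)
    cv2.imwrite(f"pics/{n}{tag}c.png",sc[:,:,::-1])
  a=cv2.imread(f'pics/top{tag}c.png');b=cv2.imread(f'pics/side{tag}c.png')
  H=max(a.shape[0],b.shape[0]);c=np.zeros((H,a.shape[1]+b.shape[1],3),np.uint8);c[:a.shape[0],:a.shape[1]]=a;c[:b.shape[0],a.shape[1]:]=b;cv2.imwrite(f'pics/crop{tag}.png',c)
E
python3 -c "
import m;m.run('0')
import cv2,numpy as np
print(cv2.cvtColor(np.load('pics/top0.npy'),cv2.COLOR_RGB2HSV)[165:200:3,370])"
```

```text
top lip 373 depth z pct [109.7 114.  118.3]
[ 597.9 -172.4] [118.1  22.3] 62.69
[[560.9000244140625, -219.6999969482422], [580.7000122070312, -229.89999389648438], [634.9000244140625, -125.0], [615.0, -114.80000305175781]]
top deck few
orange 137 [460.9 -99.2 209.1] [ 444. -136.  149.] [481. -66. 235.]
side lip 405 depth z pct [110.7 113.5 115.9]
[ 594.3 -175.2] [123.2  24. ] 62.19
[[554.9000244140625, -224.10000610351562], [576.0999755859375, -235.3000030517578], [633.5999755859375, -126.4000015258789], [612.4000244140625, -115.19999694824219]]
side deck 132 depth z pct [ 66.  100.  107.1]
[ 564.5 -229.6] [19.4 38.8] 58.82
[[542.9000244140625, -227.89999389648438], [576.0999755859375, -248.0], [586.2000122070312, -231.39999389648438], [552.9000244140625, -211.3000030517578]]
orange 129 [ 456.9 -104.   208.9] [ 441. -142.  147.] [480. -68. 231.]
[[ 90   3 150]
 [ 30   2 167]
 [ 60   2 169]
 [ 30   2 168]
 [ 60   2 169]
 [ 30   2 170]
 [ 15   3 170]
 [ 50   4 172]
 [ 30   2 169]
 [  0   1 174]
 [ 11  33 124]
 [ 14 150  92]]
```

View pics/crop0.png

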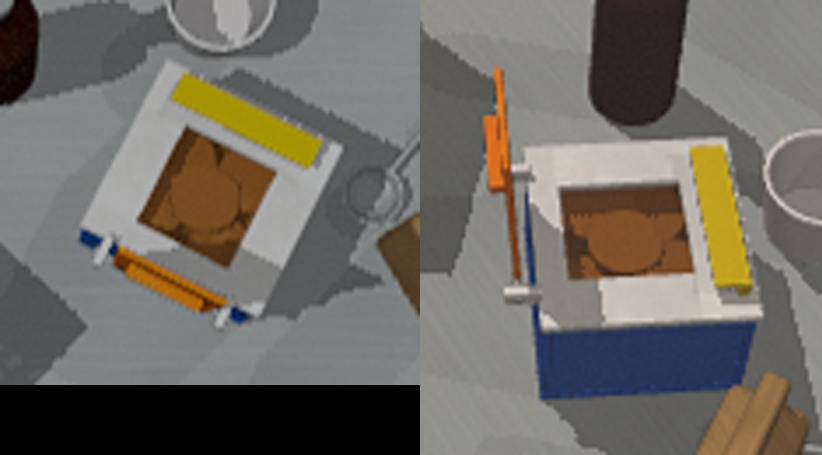

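The only open tub is the smallest one. Its lip is at top px (401,168) and its flap at (380,214). The lip rectangle measures 118–123 × 22–24 mm, against a true 120 × 25. I'll check the derived tub frame against the deck corners and brackets, and check clearance to the bottle.

```bash
cat > t.py <<'E'
from h import *
yaw=np.radians(-27.5); ex=np.array([np.cos(yaw),np.sin(yaw),0]); ey=np.array([-ex[1],ex[0],0]); ez=np.array([0,0,1.])
O=np.array([596.1,-173.8,0])-63.5*ex
def W(x,y,z): return O+x*ex+y*ey+z*ez
def T(p): q=np.asarray(p)-O; return np.array([q@ex,q@ey,q[2]])
E
python3 - <<'E'
from t import *
print("origin",O.round(1))
for n in("top","side"):
    p=np.load(f"pics/{n}0.npy").copy()
    a=cv2.resize(p,None,fx=4,fy=4,interpolation=cv2.INTER_CUBIC)
    def pl(P,c):
        q=((proj(n,P)+.5)*4).astype(np.int32); cv2.polylines(a,[q],True,c,1)
    pl([W(-67,75,100),W(82,75,100),W(82,-75,100),W(-67,-75,100)],(255,0,0))
    pl([W(51,60,113.5),W(76,60,113.5),W(76,-60,113.5),W(51,-60,113.5)],(0,255,255))
    pl([W(-82.5,42,106),W(-82.5,-42,106),W(-82.5+2.6,-42,229.5),W(-82.5+2.6,42,229.5)],(0,255,0))
    c=proj(n,W(-10,0,130))[0]*4
    x,y=int(c[0]),int(c[1]); cv2.imwrite(f"pics/{n}chk.png",a[max(0,y-240):y+240,x-200:x+200,::-1])
a=np.hstack([cv2.imread(f"pics/{n}chk.png") for n in("top","side")]);cv2.imwrite("pics/chk.png",a);print(a.shape)
p=np.load("pics/top0.npy");d=np.load("pics/top0_d.npy")
# bottle cap/top & bag: highest points
for nm,(u0,u1,v0,v1),z0 in(("bottle",(310,345,122,168),60),("bag",(436,482,185,228),60)):
    m=np.zeros(d.shape,bool);m[v0:v1,u0:u1]=1
    P=pts("top",m,d);P=P[P[:,2]>z0];print(nm,np.median(P,0).round(),P.max(0).round(),"tub",T(np.median(P,0)).round())
s=np.array([153.5,502,231]);print("start tub",T(s).round(1))
for q in[(-124,0,172),]: print(q,W(*q).round(1),(W(*q)-s).round(1))
E
```

```text
origin [ 539.8 -144.5    0. ]
(480, 800, 3)
bottle [653.  22. 151.] [694.  58. 226.] tub [ 23. 200. 151.]
bag [ 489. -324.  135.] [ 539. -292.  169.] tub [  38. -183.  135.]
start tub [-641.1  395.1  231. ]
(-124, 0, 172) [429.8 -87.2 172. ] [ 276.3 -589.2  -59. ]
```

View pics/chk.png

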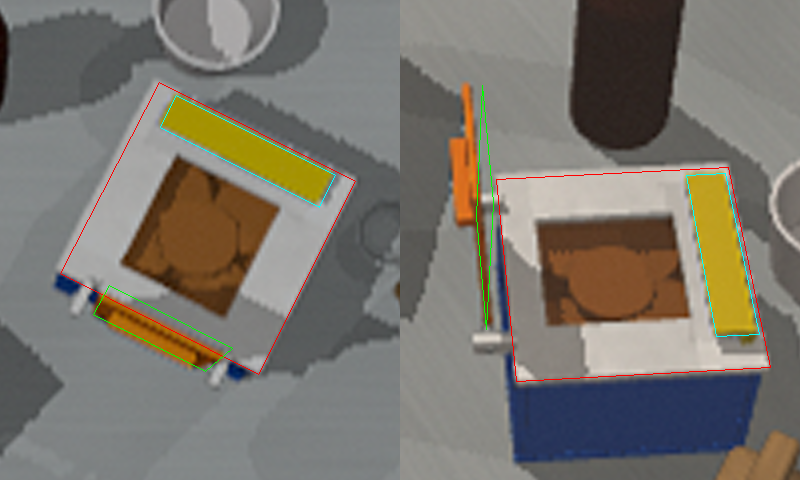

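The overlay fits to about 1–2 mm. The flap leans back slightly, so I'll approach from 140 mm behind the tub origin with the jaws shut, the tool turned −10.5° and the path kept high.

```bash
python3 -m pendant '[[[1,0.02,-0.04,0.01,-1],[1,0.04,-0.08,0.02,-2],[1,0.055,-0.12,0.03,-3],[1,0.075,-0.16,0.03,-4],[1,0.09,-0.2,0.03,-5],[1,0.11,-0.24,0.03,-6],[1,0.125,-0.28,0.03,-7],[1,0.145,-0.32,0.03,-8],[1,0.16,-0.36,0.03,-9],[1,0.18,-0.4,0.03,-10],[1,0.2,-0.44,0.03,-10.5],[1,0.215,-0.48,0.03,-10.5],[1,0.235,-0.52,0.03,-10.5],[1,0.25,-0.555,0.03,-10.5],[1,0.261,-0.581,0.03,-10.5],[1,0.261,-0.581,0.03,-10.5],[1,0.261,-0.581,0.03,-10.5],[1,0.261,-0.581,0.03,-10.5]]]' 20; python3 - <<'E'
from t import *
from rig import monitor
s=monitor.sense();print(T(s['eef_pos']),s['ee_rot'],s['grip_width'],s['force'])
p,d=vision.capture("wrist");cv2.imwrite("pics/w1.png",p[:,:,::-1])
p,d=vision.capture("side");cv2.imwrite("pics/s1.png",p[:,:,::-1])
E
```

```text
time_s: 1.9
eef_pos: [414.2, -78.2, 261.3]
ee_rot: [-0.0, 0.855, 0.519, -0.0]
force: [-0.7, 0.0, -0.2]
grip_width: 0.002
[-141.9637844     0.83745894  261.26507634] [-1.58477836e-04  8.54735521e-01  5.19063738e-01 -1.54786438e-05] 0.0024880842708065944 [-0.74881804  0.0068124  -0.18951898]
```

View pics/w1.png

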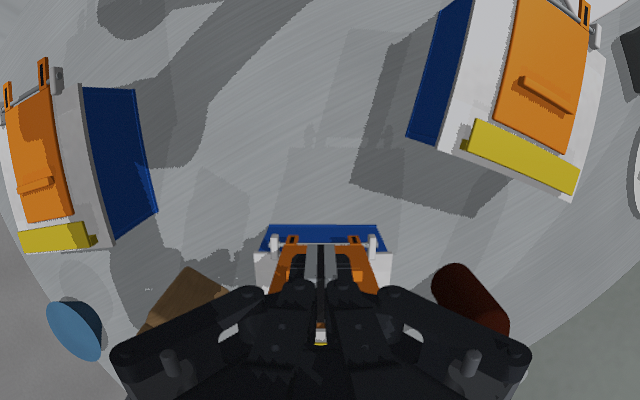

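View pics/s1.png

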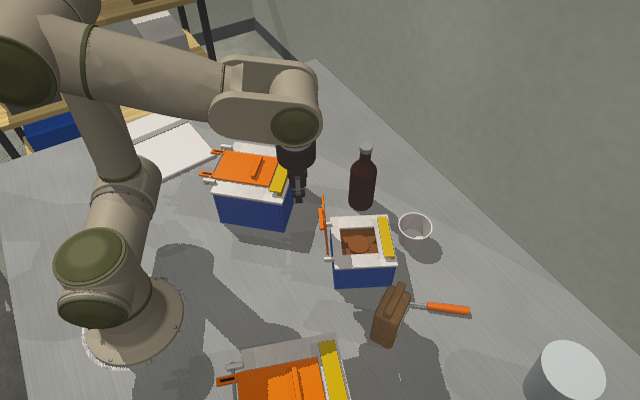

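```bash
python3 -m pendant '[[[1,0,0,-0.03,0],[1,0,0,-0.06,0],[1,0,0,-0.089,0],[1,0.009,-0.005,-0.089,0],[1,0.018,-0.009,-0.089,0],[1,0.024,-0.0125,-0.089,0],[1,0.03,-0.0155,-0.089,0],[1,0.0355,-0.0185,-0.089,0],[1,0.041,-0.0215,-0.089,0],[1,0.046,-0.024,-0.089,0],[1,0.0505,-0.0265,-0.089,0],[1,0.0505,-0.0265,-0.089,0]]]'; python3 - <<'E'
from t import *
from rig import monitor
s=monitor.sense();print(T(s['eef_pos']),s['force'])
p,d=vision.capture("side");cv2.imwrite("pics/s2.png",cv2.resize(p[130:300,250:480],None,fx=3,fy=3)[:,:,::-1])
E
```

```text
time_s: 3.2
eef_pos: [465.5, -105.7, 172.2]
ee_rot: [0.0, 0.855, 0.519, 0.0]
force: [-0.4, -0.1, 0.0]
grip_width: 0.006
[-8.37906916e+01  5.67790994e-02  1.72240467e+02] [-0.37998655 -0.09346056  0.0134922 ]
```

View pics/s2.png

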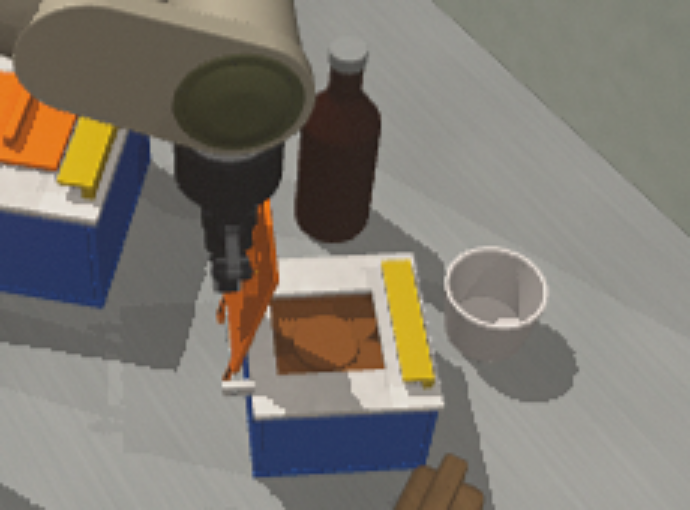

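```bash
python3 -m pendant '[[[1,0.007,-0.0035,-0.003,0],[1,0.014,-0.007,-0.007,0],[1,0.0205,-0.0105,-0.011,0],[1,0.024,-0.0125,-0.0135,0],[1,0.0275,-0.0145,-0.016,0],[1,0.030,-0.0155,-0.0185,0],[1,0.033,-0.017,-0.021,0],[1,0.0355,-0.0185,-0.0245,0],[1,0.0385,-0.02,-0.0275,0],[1,0.0405,-0.021,-0.031,0],[1,0.0425,-0.022,-0.034,0],[1,0.0425,-0.022,-0.034,0]]]'; python3 - <<'E'
from t import *
from rig import monitor
s=monitor.sense();print(T(s['eef_pos']),s['force'])
p,d=vision.capture("side");cv2.imwrite("pics/s3.png",cv2.resize(p[130:300,250:480],None,fx=3,fy=3)[:,:,::-1])
E
```

```text
time_s: 4.45
eef_pos: [507.6, -127.5, 137.9]
ee_rot: [-0.0, 0.855, 0.519, -0.0]
force: [-0.5, 0.9, 0.7]
grip_width: 0.002
[-36.34335611   0.1970259  137.87259957] [-0.5245348   0.85866135  0.66012034]
```

View pics/s3.png

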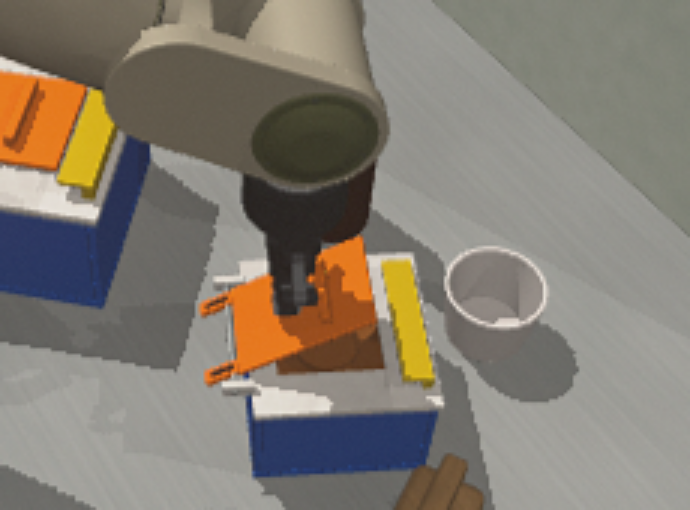

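```bash
python3 -m pendant '[[[1,0.002,-0.001,-0.0035,0],[1,0.0035,-0.002,-0.007,0],[1,0.005,-0.0025,-0.011,0],[1,0.0065,-0.0035,-0.015,0],[1,0.0075,-0.004,-0.019,0],[1,0.0085,-0.0045,-0.023,0],[1,0.009,-0.0045,-0.026,0],[1,0.009,-0.0045,-0.029,0],[1,0.009,-0.0045,-0.029,0]]]'; python3 - <<'E'
from t import *
from rig import monitor
s=monitor.sense();print(T(s['eef_pos']),s['force'])
p,d=vision.capture("side");cv2.imwrite("pics/s4.png",cv2.resize(p[130:300,250:480],None,fx=3,fy=3)[:,:,::-1])
E
python3 -m pendant '[[[1,0,0,-0.001,0],[1,0,0,-0.001,0]]]'
python3 -m pendant '[[[1,0,0,-0.001,0],[1,0,0,-0.001,0]]]'
```

```text
time_s: 5.4
eef_pos: [516.5, -132.0, 109.0]
ee_rot: [-0.0, 0.855, 0.519, -0.0]
force: [-0.2, -0.8, 1.1]
grip_width: -0.004
[-26.38009392   0.35054049 108.96810143] [-0.19010439 -0.81439993  1.13454936]
time_s: 5.65
eef_pos: [516.6, -132.0, 108.3]
ee_rot: [0.0, 0.855, 0.519, 0.0]
force: [0.2, -0.4, 1.7]
grip_width: -0.001
time_s: 5.85
eef_pos: [516.6, -132.0, 107.3]
ee_rot: [0.0, 0.855, 0.519, 0.0]
force: [0.9, -1.1, 2.0]
grip_width: -0.0
```

View pics/s4.png

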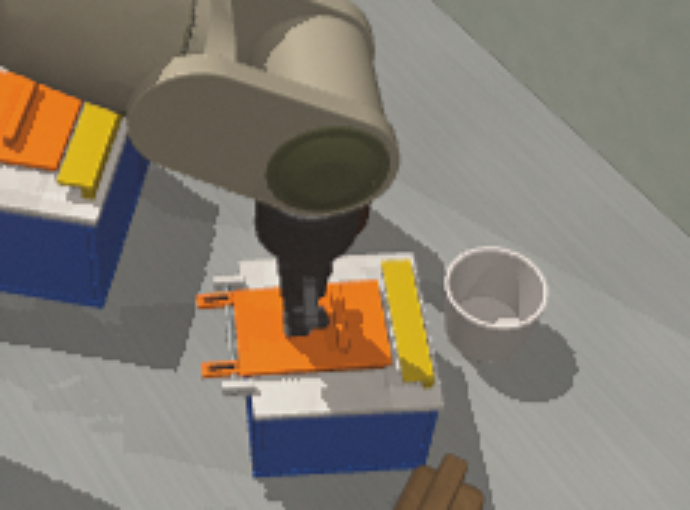

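```bash
python3 -m pendant '[[[1,0,0,-0.0007,0],[1,0,0,-0.0007,0]]]'
python3 -m pendant '[[[1,0,0,-0.0005,0],[1,0,0,-0.0005,0]]]'
```

```text
time_s: 6.05
eef_pos: [516.6, -132.0, 106.6]
ee_rot: [0.0, 0.855, 0.519, 0.0]
force: [1.4, -2.1, 0.8]
grip_width: 0.001
time_s: 6.25
eef_pos: [516.6, -132.0, 106.1]
ee_rot: [0.0, 0.855, 0.519, 0.0]
force: [0.7, -1.4, 1.6]
grip_width: 0.004
```

```bash
python3 -m pendant '[[[1,0,0,-0.0003,0],[1,0,0,-0.0003,0]]]'
python3 -m pendant '[[[1,0,0,-0.0003,0],[1,0,0,-0.0003,0]]]'
```

```text
time_s: 6.45
eef_pos: [516.6, -132.0, 105.9]
ee_rot: [0.0, 0.855, 0.519, 0.0]
force: [-0.1, -0.6, 2.2]
grip_width: -0.002
time_s: 6.65
eef_pos: [516.7, -132.0, 105.7]
ee_rot: [0.0, 0.855, 0.519, 0.0]
force: [1.7, -1.1, 3.9]
grip_width: 0.003
```

```bash
python3 -m pendant '[[[1,0,0,-0.0002,0],[1,0,0,-0.0002,0],[1,0,0,-0.0002,0]]]'
python3 -m pendant '[[[1,0.0045,-0.0023,0,0],[1,0.009,-0.0046,0,0],[1,0.0115,-0.006,0,0],[1,0.0115,-0.006,0,0]]]'
```

```text
time_s: 6.95
eef_pos: [516.6, -132.0, 105.5]
ee_rot: [0.0, 0.855, 0.519, 0.0]
force: [0.1, -1.0, 6.4]
grip_width: -0.003
time_s: 7.35
eef_pos: [527.9, -137.9, 105.3]
ee_rot: [-0.0, 0.855, 0.519, -0.0]
force: [-1.0, 0.8, 5.6]
grip_width: -0.002
```

```bash
python3 -m pendant '[[[1,0.002,-0.001,0,0],[1,0.0045,-0.0023,0,0],[1,0.0045,-0.0023,0,0]]]'
python3 -m pendant '[[[1,0.002,-0.001,0,0],[1,0.0035,-0.0018,0,0],[1,0.0035,-0.0018,0,0]]]'
python3 - <<'E'
from t import *
from rig import monitor
s=monitor.sense();print(T(s['eef_pos']),s['force'])
p,d=vision.capture("side");cv2.imwrite("pics/s5.png",cv2.resize(p[180:300,300:430],None,fx=5,fy=5)[:,:,::-1])
E
```

```text
time_s: 7.65
eef_pos: [532.3, -140.1, 105.3]
ee_rot: [-0.001, 0.855, 0.519, -0.0]
force: [-1.4, -0.4, 6.4]
grip_width: -0.002
time_s: 7.95
eef_pos: [535.3, -141.6, 105.1]
ee_rot: [-0.001, 0.855, 0.519, -0.001]
force: [-4.0, 2.0, 6.0]
grip_width: 0.002
[ -5.27666139   0.53870277 105.12847157] [-4.01119862  1.95510669  5.95730774]
```

View pics/s5.png

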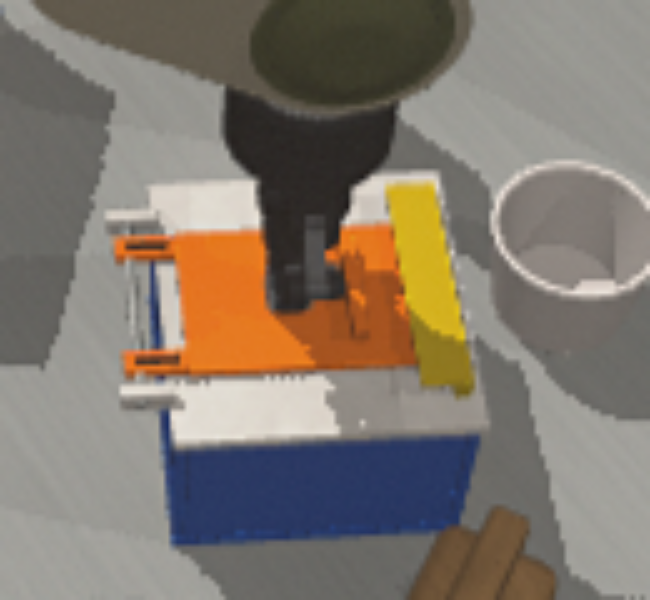

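```bash
python3 -m pendant '[[[1,0.0018,-0.0009,0,0],[1,0.0036,-0.0018,0,0],[1,0.0036,-0.0018,0,0]]]'
python3 -m pendant '[[[1,0.0018,-0.0009,0,0],[1,0.0036,-0.0018,0,0],[1,0.0036,-0.0018,0,0]]]'
```

```text
time_s: 8.3
eef_pos: [539.0, -143.4, 105.1]
ee_rot: [-0.001, 0.855, 0.519, -0.001]
force: [-2.4, 1.2, 5.9]
grip_width: -0.0
time_s: 8.6
eef_pos: [542.7, -145.2, 105.1]
ee_rot: [-0.001, 0.855, 0.519, -0.001]
force: [-2.9, 0.7, 4.1]
grip_width: -0.001
```

```bash
python3 -m pendant '[[[1,0.0018,-0.0009,0,0],[1,0.0036,-0.0018,0,0],[1,0.0036,-0.0018,0,0]]]'
python3 -m pendant '[[[1,0.0018,-0.0009,0,0],[1,0.0027,-0.0014,0,0],[1,0.0027,-0.0014,0,0]]]'
python3 - <<'E'
from t import *
from rig import monitor
s=monitor.sense();print(T(s['eef_pos']),s['force'])
p,d=vision.capture("side");cv2.imwrite("pics/s6.png",cv2.resize(p[180:300,300:430],None,fx=5,fy=5)[:,:,::-1])
E
```

```text
time_s: 8.9
eef_pos: [546.5, -147.1, 105.1]
ee_rot: [-0.001, 0.855, 0.519, -0.0]
force: [-3.0, 1.6, 4.1]
grip_width: 0.003
time_s: 9.2
eef_pos: [549.7, -148.9, 105.2]
ee_rot: [0.0, 0.855, 0.519, 0.0]
force: [-1.5, 1.7, 4.1]
grip_width: -0.002
[ 10.83204516   0.64010088 105.21819968] [-1.4635735   1.66470404  4.06487013]
```

View pics/s6.png

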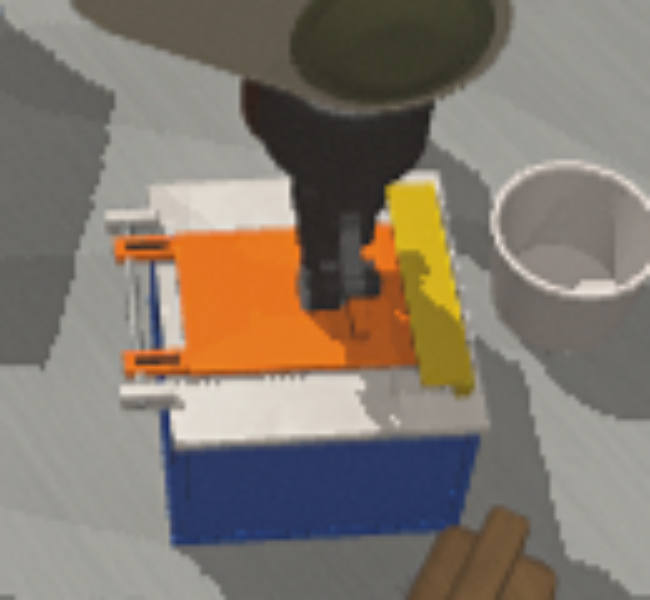

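The flap's image has not moved since the previous frame. The arms are at px (323,229) in both, while at the flat pose they were about 6 px further back. So the pressed tips had already dragged the flap forward by friction. The fingertips should now be just behind the rib, so I'll nudge to make sure it is fully home.

```bash
python3 -m pendant '[[[1,0.0009,-0.0005,0,0],[1,0.0009,-0.0005,0,0]]]'
python3 -m pendant '[[[1,0.0009,-0.0005,0,0],[1,0.0009,-0.0005,0,0]]]'
python3 - <<'E'
from t import *
from rig import monitor
s=monitor.sense();print(T(s['eef_pos']),s['force'])
p,d=vision.capture("wrist");cv2.imwrite("pics/w7.png",p[:,:,::-1])
p,d=vision.capture("top");cv2.imwrite("pics/t7.png",cv2.resize(p[140:240,330:450],None,fx=5,fy=5)[:,:,::-1])
E
```

```text
time_s: 9.45
eef_pos: [550.5, -149.4, 105.2]
ee_rot: [0.0, 0.855, 0.519, 0.0]
force: [-1.3, 0.7, 3.5]
grip_width: -0.003
time_s: 9.65
eef_pos: [550.8, -149.5, 105.0]
ee_rot: [-0.001, 0.855, 0.519, -0.001]
force: [-3.8, 2.8, 3.9]
grip_width: -0.001
[ 12.13853128   0.62021029 104.99819449] [-3.78840775  2.75647962  3.87986132]
```

View pics/w7.png

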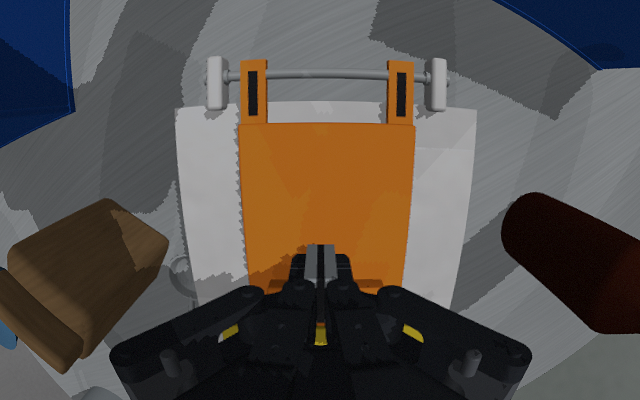

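View pics/t7.png

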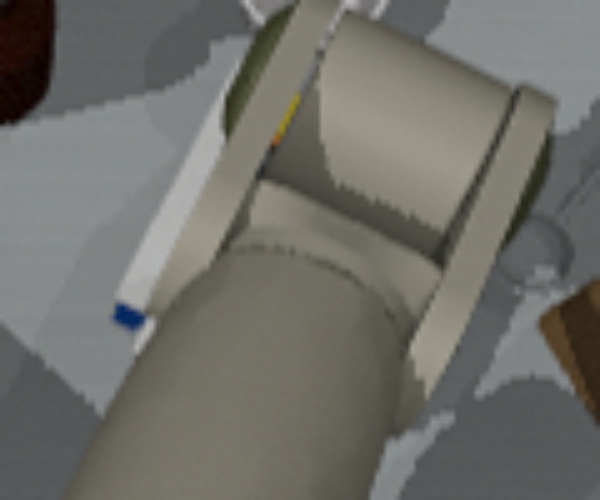

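```bash
python3 -m pendant '[[[1,0.0009,-0.0005,0,0],[1,0.0009,-0.0005,0,0],[1,0.0009,-0.0005,0,0]]]'
python3 -m pendant '[[[1,0.0009,-0.0005,0,0],[1,0.0009,-0.0005,0,0],[1,0.0009,-0.0005,0,0]]]'
```

```text
time_s: 10.05
eef_pos: [550.9, -149.5, 104.7]
ee_rot: [-0.002, 0.855, 0.519, -0.001]
force: [-7.8, 3.3, 5.0]
grip_width: 0.001
time_s: 10.35
eef_pos: [551.1, -149.5, 104.4]
ee_rot: [-0.003, 0.855, 0.519, -0.002]
force: [-12.1, 5.7, 5.8]
grip_width: 0.004
```

Against the rib the tip stops dead at tub x ≈ 23, while the push force climbs to 13 N. The prediction for 18 mm of slide was 23, so the flap is at its forward stop. I'll relieve the push, then lift straight up.

```bash
python3 -m pendant '[[[1,-0.0022,0.0012,0,0],[1,-0.0022,0.0012,0,0]]]'; python3 -m pendant '[[[1,0,0,0.001,0],[1,0,0,0.003,0],[1,0,0,0.008,0],[1,0,0,0.02,0],[1,0,0,0.04,0],[1,0,0,0.07,0],[1,0,0,0.1,0],[1,0,0,0.13,0],[1,-0.03,0.02,0.14,0],[1,-0.07,0.04,0.15,0],[1,-0.11,0.06,0.15,0],[1,-0.14,0.08,0.15,0],[1,-0.17,0.1,0.15,0],[1,-0.17,0.1,0.15,0]]]'
python3 - <<'E'
from t import *
from rig import monitor
s=monitor.sense();print(T(s['eef_pos']),s['force'])
for n in("top","side"):
    p,d=vision.capture(n);np.save(f"pics/{n}9.npy",p);np.save(f"pics/{n}9_d.npy",d)
import m;m.run("9")
p,d=vision.capture("wrist");cv2.imwrite("pics/w9.png",p[:,:,::-1])
E
```

```text
time_s: 10.55
eef_pos: [550.8, -149.5, 105.3]
ee_rot: [-0.0, 0.855, 0.519, -0.0]
force: [-3.4, 1.9, 2.7]
grip_width: -0.004
time_s: 11.95
eef_pos: [379.2, -48.2, 256.8]
ee_rot: [0.001, 0.855, 0.519, 0.001]
force: [0.7, -0.2, -0.1]
grip_width: -0.001
[-186.89573925   11.24720596  256.84246189] [ 0.74325874 -0.16072198 -0.13100332]
top lip 383 depth z pct [110.4 114.3 118.2]
[ 597.3 -172.1] [118.1  23.5] 62.63
[[559.7000122070312, -219.10000610351562], [580.5999755859375, -229.89999389648438], [634.9000244140625, -125.0], [614.0, -114.19999694824219]]
top deck few
orange 1227 [ 536.5 -139.8  109.3] [ 449. -200.   99.] [604. -72. 125.]
side lip 405 depth z pct [110.2 113.4 115.7]
[ 594.3 -175.2] [123.2  24. ] 62.19
[[554.9000244140625, -224.10000610351562], [576.0999755859375, -235.3000030517578], [633.5999755859375, -126.4000015258789], [612.4000244140625, -115.19999694824219]]
side deck 929 depth z pct [ 97.1  99.9 103.3]
[ 508.1 -195.3] [ 30.5 170.9] 58.82
[[427.1000061035156, -164.10000610351562], [573.2999877929688, -252.60000610351562], [589.0999755859375, -226.5], [442.79998779296875, -138.0]]
orange 1249 [ 533.3 -142.9  108.4] [ 447. -202.  101.] [601. -70. 123.]
```

View pics/crop9.png

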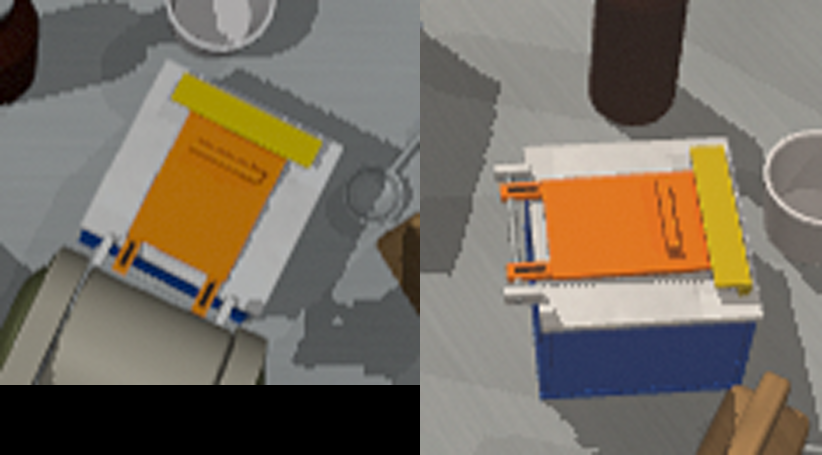

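View pics/w9.png

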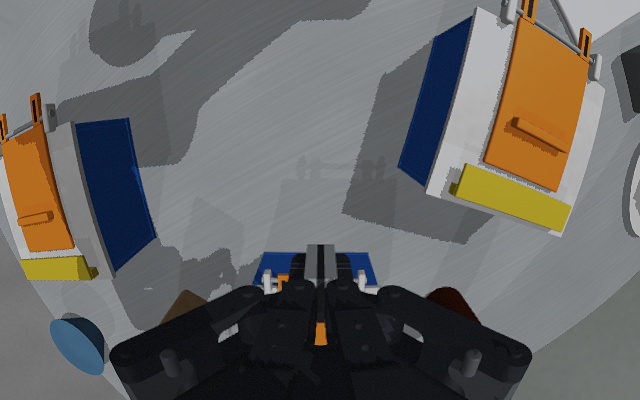

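```bash
python3 - <<'E'
from t import *
for n in("top","side"):
    p=np.load(f"pics/{n}9.npy");d=np.load(f"pics/{n}9_d.npy")
    h=cv2.cvtColor(p,cv2.COLOR_RGB2HSV); o=(h[...,0]>8)&(h[...,0]<19)&(h[...,1]>200)
    P=pts(n,o,d);Q=(P-O)@np.c_[ex,ey,ez]; k=(abs(Q[:,0]+10)<80)&(abs(Q[:,1])<46);Q=Q[k]
    r=Q[(Q[:,2]>113.5)];print(n,"rib x",np.percentile(r[:,0],[10,50,90]).round(1),"arms/front x",np.percentile(Q[:,0],[.5,99.5]).round(1))
    for a,b in((-50,-30),(-10,10),(35,50)):
        print(a,b,np.median(Q[(Q[:,0]>a)&(Q[:,0]<b),2]).round(1))
a=np.load("pics/side0.npy").astype(int);b=np.load("pics/side9.npy").astype(int)
for nm,(u0,u1,v0,v1) in dict(bottle=(345,380,142,212),bag=(370,412,280,350),pot=(397,436,210,242),spoon=(410,472,296,318)).items():
    print(nm,(abs(a-b)[v0:v1,u0:u1].max(2)>60).sum())
E
```

```text
top rib x [-6.6 24.4 34.6] arms/front x [-82.5  51.3]
-50 -30 107.7
-10 10 109.4
35 50 109.7
side rib x [22.7 25.9 29. ] arms/front x [-83.8  50. ]
-50 -30 106.9
-10 10 108.1
35 50 109.2
bottle 0
bag 1
pot 0
spoon 0
```

```bash
python3 -c "
from rig import order;print(order.finish_job())"
```

```text
the job is handed in; nothing more can be done
None
```

The flap of the smallest tub is shut with its front edge tucked under the yellow lip, and it stayed shut after I let go. I handed the job in at about 12 s; the interface reported no verdict.

**What I did:** With the jaws shut, I pushed the flap over from behind with the fingertips, pressed it flat with about 6 N, slid it forward and lifted clear. It reached its forward stop, where the push on the rib rose to about 13 N.

**Last checks, with the robot clear:**
- **Slide:** the rib spans tub x of about 23 to 29 mm, against an expected 23 to 31 mm for the full 18 mm of slide.
- **Tuck:** the visible orange ends at the lip's near edge, at 50–51 mm. The flap is tilted by about 0.03 rad, which is where it should rest when tucked.
- **Other objects:** the bottle, bag, pot and spoon look unchanged between the first and last side pictures.

**Where it differed from the plan:** friction under the pressed fingertips moved most of the flap's slide before they reached the rib. The push on the rib itself only seated the flap at its stop. The flap was flat throughout, so the order asked for was kept.

**Disagreements:** the top camera's depth is noisy, with rib readings from −7 to 35 mm around a middle value of 24, so I relied on the side camera for the rib position. The top and side cameras also disagreed by about 4 mm on the lip's position, and I used the average.

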